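# Turn the dividing wheel on one hole

### The job

The vase on the dividing wheel is due its next panel, in the colour from the green-capped jar: hook a fingertip under the brass pull ring, gently lift the spring index pin out of its hole, swing the red index arm exactly one hole towards the jar with the green cap, and let the pin drop fully home in that hole. Lift the ring only by hooking it from below, never by gripping it between the fingers, let the vase ride along upright in the middle of the wheel, and leave everything else on the table where it stands.

Things in the scene. Friction and masses are not known exactly. Their poses are not given: they have to be found in the camera images.
- index_stand: Fixed stand: round grey foot and a flat aluminium index plate, 360 mm across, top 58 mm above the table, 16 holes (13 mm) on a circle of 155 mm radius, one every 0.3927 rad. Origin on the wheel's vertical axis at table height; x level, from the start hole to the axis (0.95 to 1.35 rad left of straight ahead: the start hole is at the wheel's front right); z up. Never moves in a run
- wheel (a joint): Angle (rad) of the wheel head (180 mm across, top at 94 mm) with its red index arm, which ends 172 mm from the axis. 0 = start hole; grows as the arm swings clockwise seen from above (its end to +y of the stand, nearer the robot). Next holes: +0.3927 near, -0.3927 far. Turns freely (0.1 N m) with the pin out; about 0.01 rad of play with it home
- index_pin (a joint): Lift (m) of the 10 mm spring index pin in the barrel on the arm's end, 155 mm from the axis: 0 = fully home, its round end 11 mm below the plate's top; above 0.011 clear of the hole; 0.030 = upper stop. The spring presses down with 5 N (home) to 8 N (stop). Let down between holes it rides on the plate at 0.011 and drops into the next hole it meets
- pull_ring: Rigid brass ring on top of the pin, standing on edge: 53 mm inside, wire 7 mm. Origin at its centre, 143 mm above the table (pin home), 140 mm from the axis. x level, inward to the axis, z up. It leans 30 degrees, top inward: a fingertip pointing inward and 30-45 degrees down passes through. Its lowest point is at 114 mm, the 23 mm wide barrel under it ends at 100 mm
- vase: Red clay vase with cream dots, 130 mm high, 120 mm across the belly, 72 mm at the rim, about 0.7 kg, standing loose in the middle of the wheel head. Origin at the centre of its foot. To be left standing
- brush_pot: Blue pot, 84 mm across, 105 mm high, with brushes standing in it up to 185 mm above the table. Origin at the centre of its foot. A bystander
- water_jug: White jug with a handle, 100 mm across, 125 mm high. Origin at the centre of its foot. A bystander
- jar_green: White jar with a green cap, 54 mm across, 68 mm high, on the table close to the plate's rim, on one side of the arm or the other (near or far): it tells which way to swing. Origin at the centre of its foot. To be left standing
- jar_red: White jar with a red cap, 54 mm across, 68 mm high, by the plate's rim on the other side of the arm. Origin at the centre of its foot. A bystander
- bowl: Small terracotta bowl, 110 mm across, 50 mm high. Origin at the centre of its foot. A bystander
- rib: Flat wooden throwing rib, 105 x 48 x 9 mm, lying on the table. Origin at the centre of its underside. A bystander
- loop_tool: Trimming tool with a wooden handle and a wire loop, 185 mm long, 14 mm thick, lying on the table. Origin at its middle, on the table. A bystander
- hole_near (a point): Mouth of the next hole clockwise seen from above, nearer the robot (+y of the stand) from the start hole, on the plate's top, 58 mm above the table
- hole_far (a point): Mouth of the next hole anticlockwise, away from the robot (-y of the stand) from the start hole, on the plate's top, 58 mm above the table
Things that resemble listed ones, but are neither listed nor needed, are in the scene too. Leave any orange look-alike of the vase alone.

How it is judged:
By the outcome, as a careful person would: the job done as asked, in the order asked, and still so for the second after the job is handed in, with the robot touching nothing.
It also fails if it takes over 51 s, if anything falls off the work surface, if the arm or the gripper's body presses on something with over 40 N, if the wrist force passes 120 N, or if a joint passes its speed limit or range.

### The arm

A 6-joint arm with a two-finger parallel gripper is mounted at the origin on the work surface. World frame = base frame: x ahead of the robot, y to its left, z up, the work surface at z = 0. Lengths are in m, angles in rad, forces in N, time in s.
With the tool pointing down it reaches from about 0.325 to 0.9 m from the base axis. Payload 6.1 kg.
Tool frame: the origin (TCP) lies at the very end of the fingers, on their centre line; the grasp point (between the pads) lies robot.hold_point_z behind it (robot.hold_point_z is the distance from the TCP to the grasp point, in m); z points along the fingers, y is the line along which they close (so a half turn about z gives the same grasp; the last joint's range is limited). The gripper opens to 87 mm and grips with 3 to 60 N. Pads are 19 mm wide; open, the fingers measure 117 mm over their backs; the gripper's body (75 mm by 190 mm) begins 51 mm behind the grasp point.
Start: joints at [1.008, 0.22, 1.526, -0, 1.395, -0.126], TCP at [0.264, 0.566, 0.223] pointing down, gripper open.
Joint ranges: [-2.98, 2.98], [-0.91, 2.08], [0.09, 2.57], [-1.24, 4.39], [0.2, 2.65], [-2.68, 2.68]. Speed limits (rad/s): [2.57, 2.57, 3.01, 3.14, 3.14, 3.14].

### API

Orientations are given as a 3x3 rotation matrix whose columns are the frame's x, y, z axes.
In Python, from cell import readout, cams, order, robot gives the robot as it stands. The module is installed in compiled form; this text tells all that it offers.
- The arm moves only by the tool move_arm, never from a script. Its argument "moves" is a list of rows, each an object with "travel": the shift along the tool's x, y, z in m, a list of three; "rotation": the turn, a rotation vector about the tool's x, y, z in rad, a list of three; "claw": the finger opening in m, from 0 to 0.087. In form: [{"travel": [tx, ty, tz], "rotation": [rx, ry, rz], "claw": claw}, ...]. A call has 1 to 20 rows; each row shifts and turns the commanded pose from where the row before left it, along the tool's axes as they then stand; what a row does not reach is not made up. A row lasts 1/8 s, in which the tool goes at most 62.5 mm and 10.7 degrees, less where a joint would pass 70% of its speed; a pose out of reach is approached as far as the arm can. A call with a gripper value outside its range is refused whole. The fingers move at their own pace and stop on an object; "squeeze" is the grip in N (left out, the last holds). Time passes only in rows, so rows that do not move let the fingers close. It gives the time, the measured TCP pose, the force, the opening and the grip force at its end, in the units of the state.
- readout.sense(): the state, without advancing time (a new reading comes with each control period).
- cams.read_camera(name): name is "scene" or "top"; returns the picture (400x640x3 uint8, red, green, blue); there is no depth.
- cams.camera_model(name): a dict with "camera_matrix" (3x3 intrinsics, pixels), "camera_from_world" (4x4, takes a point from world to camera coordinates). Camera axes: x right, y down, z forward; pixel columns grow to the right and rows downward; lengths in m; the calibration is good to about 2 mm. A picture is of the moment at which its call begins. camera_model takes no time and is no camera call.
- order.close_job(): hands the job in; it is judged then, once.
The state is a dict: "clock": time; "joints": joint angles; "qd": joint speeds; "effort": joint torques, N m; "position": TCP position; "tcp_rot": TCP orientation; "wrist_force": force on the tool from outside, world axes, zero at the start; "moment": the same for the moment, N m; "width": finger opening in m; "gripper_force": force on a finger pad.
Only numpy, scipy, OpenCV 4.12 (cv2) and the standard library are available. Lean on these libraries where they do the work, as an engineer would, in place of code of your own. Each camera call takes 0.05 s, during which the arm holds its last target. There are 200 camera calls.

## Working session

There is one attempt and no reset: what is moved stays moved. The work goes in short steps, Python scripts to look and compute and a tool call to move; the robot and the scene stay as the last step left them, time stands still between calls to the robot, and variables do not carry over. Pictures are saved under pics/ and viewed, at most 10 in all, crops included, and the job is handed in when it is done.

Besides the shell and the picture viewer there is one more tool, called after "Call:" in YAML: its name, and indented under it one key for each argument. move_arm: Moves the arm, as the interface text tells. Its arguments: {"type":"object","properties":{"moves":{"type":"array","items":{"type":"object","properties":{"travel":{"type":"array","items":{"type":"number"}},"rotation":{"type":"array","items":{"type":"number"}},"claw":{"type":"number"}}}},"squeeze":{"type":"number"}},"required":["moves"]}

```bash
mkdir -p pics
python3 - <<'E'
from cell import readout,cams,order,robot
import cv2,numpy as np
for n in("scene","top"):
    cv2.imwrite(f"pics/{n}0.png",cams.read_camera(n)[:,:,::-1]); m=cams.camera_model(n)
    print(np.round(m["camera_matrix"],1).tolist(),np.round(m["camera_from_world"],3).tolist())
s=readout.sense();print(s["position"],np.round(s["tcp_rot"],3),s["clock"],robot.hold_point_z)
E
```

```text
[[381.1, 0.0, 313.3], [0.0, 381.1, 197.3], [0.0, 0.0, 1.0]] [[-0.367, 0.93, 0.012, 0.226], [0.524, 0.217, -0.823, -0.196], [-0.768, -0.296, -0.567, 1.526], [0.0, 0.0, 0.0, 1.0]]
[[455.2, 0.0, 320.7], [0.0, 455.2, 197.9], [0.0, 0.0, 1.0]] [[-0.094, -0.996, -0.002, 0.029], [-0.975, 0.092, -0.202, 0.537], [0.202, -0.017, -0.979, 1.255], [0.0, 0.0, 0.0, 1.0]]
[0.26413311 0.56582355 0.22153957] [[-0.906  0.423 -0.001]
 [ 0.423  0.906 -0.002]
 [ 0.    -0.002 -1.   ]] 0.1 0.0187
```

View pics/scene0.png

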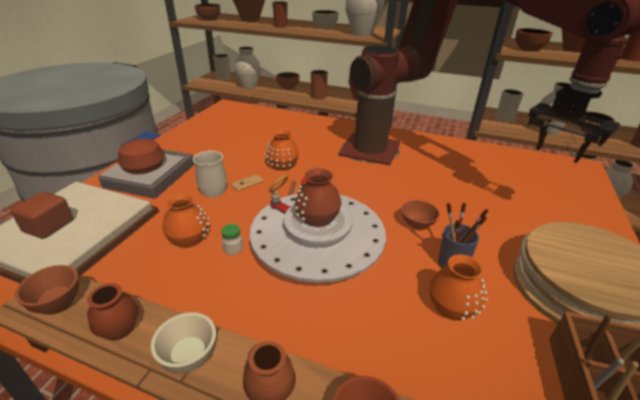

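View pics/top0.png

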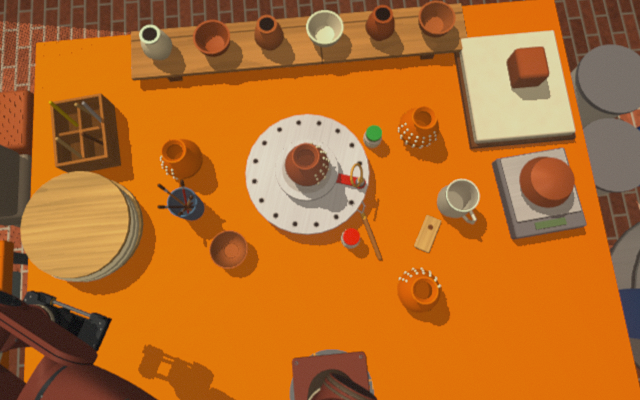

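The green cap is at top-view pixel (374,135), on the far side of the arm. The red cap is at (351,238), on the near side. The ring and red arm are at about (355,175). The swing therefore goes to the far hole, anticlockwise. Next I'll measure the plate and confirm in a crop.

```bash
cat > h.py <<'E'
import numpy as np,cv2
from cell import readout,cams,order,robot
def cast(n,uv,z):
    m=cams.camera_model(n);T=m["camera_from_world"];R=T[:3,:3];c=-R.T@T[:3,3]
    p=np.c_[np.atleast_2d(uv),np.ones(len(np.atleast_2d(uv)))]
    d=(R.T@np.linalg.inv(m["camera_matrix"])@p.T).T
    return c+d*((z-c[2])/d[:,2])[:,None]
def proj(n,P):
    m=cams.camera_model(n);T=m["camera_from_world"];q=m["camera_matrix"]@(T[:3,:3]@np.atleast_2d(P).T+T[:3,3:])
    return (q[:2]/q[2]).T
E
python3 - <<'E'
from h import *
from scipy.optimize import least_squares
im=cv2.imread("pics/top0.png");g=cv2.cvtColor(im,6)
sub=cv2.threshold(g,90,255,1)[1]
n,l,st,ce=cv2.connectedComponentsWithStats(sub)
P=[];U=[]
c0=cast("top",[307,173],.058)[0,:2]
for s,c in zip(st[1:],ce[1:]):
    if 4<=s[4]<=60:
        p=cast("top",c,.058)[0,:2]
        if .13<np.hypot(*(p-c0))<.18:P.append(p);U.append(c)
P=np.array(P)
f=least_squares(lambda q:np.hypot(*(P-q[:2]).T)-.155,c0,loss="soft_l1",f_scale=.002).x
d=P-f;a=np.arctan2(d[:,1],d[:,0]);r=np.hypot(*d.T)
ok=abs(r-.155)<.006
step=np.pi/8;ph=np.angle(np.exp(16j*a[ok]).mean())/16
print("axis",f,"phase",ph,ok.sum(),len(P));print(np.round(np.c_[U,r,a][ok],3))
for k in range(-8,8):
    psi=ph+k*step; x=psi+np.pi; x=(x+np.pi)%(2*np.pi)-np.pi
    if .9<x<1.4: print("stand x yaw",x, "start hole",f+.155*np.array([np.cos(psi),np.sin(psi)]))
for nm,uv in(("green",(374,133)),("red",(351,236))):print(nm,cast("top",uv,.068))
a=cv2.resize(im[110:260,240:400],None,fx=3.5,fy=3.5,interpolation=2)
b=cv2.resize(cv2.imread("pics/scene0.png")[160:280,220:320],None,fx=2.5,fy=4.375/1.0 if 0 else 2.5,interpolation=2)
o=np.zeros((525,810,3),np.uint8);o[:,:560]=a;o[:300,560:810]=b;cv2.imwrite("pics/crop.png",o[:,:800])
E
```

```text
axis [0.61701323 0.01172286] phase 0.07620503035224001 16 17
[[ 2.98125e+02  1.22125e+02  1.55000e-01  7.90000e-02]
 [ 3.18667e+02  1.22889e+02  1.55000e-01 -3.18000e-01]
 [ 2.79125e+02  1.29125e+02  1.55000e-01  4.69000e-01]
 [ 3.37000e+02  1.30500e+02  1.55000e-01 -7.04000e-01]
 [ 2.64000e+02  1.42714e+02  1.55000e-01  8.63000e-01]
 [ 3.51500e+02  1.44800e+02  1.55000e-01 -1.10300e+00]
 [ 2.55222e+02  1.60556e+02  1.55000e-01  1.25100e+00]
 [ 3.59300e+02  1.63100e+02  1.55000e-01 -1.49200e+00]
 [ 2.54000e+02  1.81000e+02  1.55000e-01  1.65100e+00]
 [ 3.59500e+02  1.85325e+02  1.58000e-01 -1.92100e+00]
 [ 2.61000e+02  2.00000e+02  1.55000e-01  2.04200e+00]
 [ 3.51000e+02  2.02000e+02  1.55000e-01 -2.27500e+00]
 [ 2.75200e+02  2.15000e+02  1.55000e-01  2.43400e+00]
 [ 3.35889e+02  2.16333e+02  1.55000e-01 -2.66600e+00]
 [ 2.94500e+02  2.23500e+02  1.55000e-01  2.82600e+00]
 [ 3.16000e+02  2.24000e+02  1.55000e-01 -3.06000e+00]]
stand x yaw 1.2543022754484126 start hole [ 0.56877154 -0.13557867]
green [[ 0.71337942 -0.19500492  0.068     ]]
red [[ 0.41819561 -0.09530111  0.068     ]]
```

View pics/crop.png

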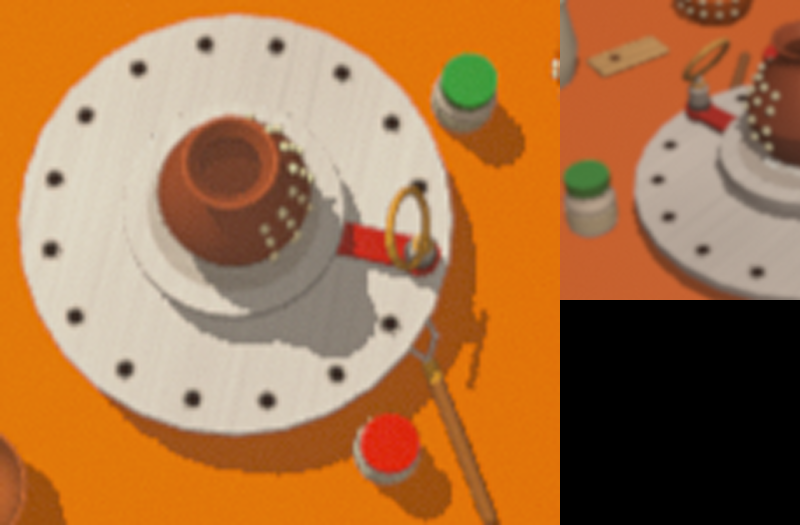

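The crop shows the red arm ending at (425,255) under the ring. The far hole is partly hidden at (419,187), and the green jar is on that side at (470,80). The orange look-alikes are elsewhere on the table; the vase on the wheel is the red one. The next script plans the pose.

```bash
cat >> h.py <<'E'
from scipy.spatial.transform import Rotation as Ro
AX=np.array([.617,.0117]);PSI=-1.8873
def ring(az,z=.143,r=.140): return np.array([AX[0]+r*np.cos(az),AX[1]+r*np.sin(az),z])
def tool(az,th,s=1):
    i=np.array([-np.cos(az),-np.sin(az),0]);zt=i*np.cos(th)-np.array([0,0,np.sin(th)])
    y=s*np.array([-i[1],i[0],0]);return np.c_[np.cross(y,zt),y,zt]
def delta(p,R,p1,R1): return R.T@(p1-p),(Ro.from_matrix(R.T@R1)).as_rotvec()
E
python3 - <<'E'
from h import *
s=readout.sense();p=s["position"];R=s["tcp_rot"]
C=Ro.from_euler("z",90,degrees=True)
for th in(.61,.7):
  for sg in(1,-1):
    for roll in (0,90):
      R1=tool(PSI,th,sg)@Ro.from_euler("z",roll,degrees=True).as_matrix()
      for j1 in(-.3,-.45):
        W=Ro.from_euler("ZY",[j1,1.9]).inv()*Ro.from_matrix(R1)*C.inv()
        print(th,sg,roll,j1,np.round(W.as_euler("ZYZ"),2))
for sg in(1,-1):
  R1=tool(PSI,.65,sg);p1=ring(PSI)-.1*R1[:,2]+[0,0,.07]
  print(sg,p1,delta(p+[0,0,.1],R,p1,R1))
E
```

```text
0.61 1 0 -0.3 [0.99 1.37 2.88]
0.61 1 0 -0.45 [0.95 1.49 2.8 ]
0.61 1 90 -0.3 [ 0.99  1.37 -1.84]
0.61 1 90 -0.45 [ 0.95  1.49 -1.92]
0.61 -1 0 -0.3 [ 0.99  1.37 -0.26]
0.61 -1 0 -0.45 [ 0.95  1.49 -0.35]
0.61 -1 90 -0.3 [0.99 1.37 1.31]
0.61 -1 90 -0.45 [0.95 1.49 1.23]
0.7 1 0 -0.3 [0.9  1.35 2.9 ]
0.7 1 0 -0.45 [0.87 1.46 2.8 ]
0.7 1 90 -0.3 [ 0.9   1.35 -1.82]
0.7 1 90 -0.45 [ 0.87  1.46 -1.91]
0.7 -1 0 -0.3 [ 0.9   1.35 -0.25]
0.7 -1 0 -0.45 [ 0.87  1.46 -0.34]
0.7 -1 90 -0.3 [0.9  1.35 1.33]
0.7 -1 90 -0.45 [0.87 1.46 1.23]
1 [ 0.54864781 -0.19700031  0.27351864] (array([-0.58055062, -0.57072232,  0.04890693]), array([-0.77379454, -0.68640606, -1.55758722]))
-1 [ 0.54864781 -0.19700031  0.27351864] (array([-0.58055062, -0.57072232,  0.04890693]), array([-0.66562188,  0.75036425,  1.33849373]))
```

Call:
move_arm:
  moves:
    - {"travel": [0,0,-0.05],"rotation": [0,0,0],"claw": 0}
    - {"travel": [0,0,-0.05],"rotation": [0,0,0],"claw": 0}
    - {"travel": [-0.036,-0.036,0],"rotation": [0,0,0],"claw": 0}
    - {"travel": [-0.036,-0.036,0],"rotation": [0,0,0],"claw": 0}
    - {"travel": [-0.036,-0.036,0],"rotation": [0,0,0],"claw": 0}
    - {"travel": [-0.036,-0.036,0],"rotation": [0,0,0],"claw": 0}
    - {"travel": [-0.036,-0.036,0],"rotation": [0,0,0],"claw": 0}
    - {"travel": [-0.036,-0.036,0],"rotation": [0,0,0],"claw": 0}
    - {"travel": [-0.036,-0.036,0],"rotation": [0,0,0],"claw": 0}
    - {"travel": [-0.036,-0.036,0],"rotation": [0,0,0],"claw": 0}
    - {"travel": [-0.036,-0.036,0],"rotation": [0,0,0],"claw": 0}
    - {"travel": [-0.036,-0.036,0],"rotation": [0,0,0],"claw": 0}
    - {"travel": [-0.036,-0.036,0],"rotation": [0,0,0],"claw": 0}
    - {"travel": [-0.036,-0.036,0],"rotation": [0,0,0],"claw": 0}
    - {"travel": [-0.036,-0.036,0],"rotation": [0,0,0],"claw": 0}
    - {"travel": [-0.036,-0.036,0],"rotation": [0,0,0],"claw": 0}
    - {"travel": [-0.036,-0.036,0],"rotation": [0,0,0],"claw": 0}
    - {"travel": [-0.036,-0.036,0],"rotation": [0,0,0],"claw": 0}

```text
clock: 2.35
position: [0.5428, -0.2008, 0.322]
tcp_rot: [[-0.906, 0.423, -0.001], [0.423, 0.906, 0.001], [0.001, 0.0, -1.0]]
wrist_force: [0.4, 0.2, -0.5]
width: 0.0009
gripper_force: 0.0
```

Call:
move_arm:
  moves:
    - {"travel": [0,0,0],"rotation": [-0.067,0.075,0.134],"claw": 0}
    - {"travel": [0,0,0],"rotation": [-0.067,0.075,0.134],"claw": 0}
    - {"travel": [0,0,0],"rotation": [-0.067,0.075,0.134],"claw": 0}
    - {"travel": [0,0,0],"rotation": [-0.067,0.075,0.134],"claw": 0}
    - {"travel": [0,0,0],"rotation": [-0.067,0.075,0.134],"claw": 0}
    - {"travel": [0,0,0],"rotation": [-0.067,0.075,0.134],"claw": 0}
    - {"travel": [0,0,0],"rotation": [-0.067,0.075,0.134],"claw": 0}
    - {"travel": [0,0,0],"rotation": [-0.067,0.075,0.134],"claw": 0}
    - {"travel": [0,0,0],"rotation": [-0.067,0.075,0.134],"claw": 0}
    - {"travel": [0,0,0],"rotation": [-0.067,0.075,0.134],"claw": 0}
    - {"travel": [0,0,0],"rotation": [0,0,0],"claw": 0}

```text
clock: 3.72
position: [0.5415, -0.1996, 0.3207]
tcp_rot: [[0.19, 0.949, 0.252], [0.57, -0.315, 0.759], [0.799, -0.001, -0.601]]
wrist_force: [-0.8, -0.7, 0.4]
width: 0.0006
gripper_force: 0.0
```

```bash
cat > st.py <<'E'
from h import *
import sys
s=readout.sense();p=s["position"];R=s["tcp_rot"]
print("t",s["clock"],"p",np.round(p,4),"q",np.round(s["joints"],2),"F",np.round(s["wrist_force"],1),"w",s["width"])
E
python3 - <<'E'
from st import *
R1=tool(PSI,.65,-1)
print(R.round(2).tolist(),R1.round(2).tolist())
for b in(.1,.05,0):print(b,delta(p,R,ring(PSI)-b*R1[:,2],R1))
for n in("scene","top"):
    cv2.imwrite(f"pics/{n}1.png",cams.read_camera(n)[:,:,::-1])
a=cv2.imread("pics/scene1.png");b=cv2.imread("pics/top1.png")
o=np.hstack([cv2.resize(a[130:270,200:340],(400,400),interpolation=2),cv2.resize(b[110:250,290:430],(400,400),interpolation=2)])
cv2.imwrite("pics/c1.png",o)
E
```

```text
t 3.725 p [ 0.5415 -0.1996  0.3207] q [-0.91  0.3   1.51  0.77  1.87 -0.56] F [-0.8 -0.7  0.4] w 0.0005744594751362212
[[0.19, 0.95, 0.25], [0.57, -0.32, 0.76], [0.8, -0.0, -0.6]] [[0.19, 0.95, 0.25], [0.58, -0.31, 0.76], [0.8, -0.0, -0.61]]
0.1 (array([-0.09082792,  0.0060467 ,  0.07425737]), array([ 0.00315906, -0.00527027, -0.00317184]))
0.05 (array([-0.09109168,  0.00588917,  0.12425643]), array([ 0.00315906, -0.00527027, -0.00317184]))
0 (array([-0.09135544,  0.00573164,  0.17425549]), array([ 0.00315906, -0.00527027, -0.00317184]))
```

View pics/c1.png

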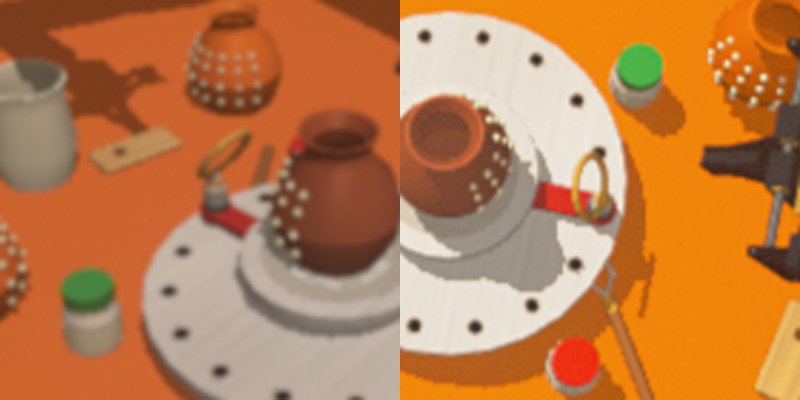

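The crop shows the ring at top (590,190) and in the scene view at (225,150), both undisturbed. The gripper is on the right, but the crop cuts it off, so I'll check where it is.

Run:
```python
from st import *
print(proj("top",[p,p-.07*R[:,2],ring(PSI)]),proj("scene",[p,ring(PSI)]))
b=cv2.imread("pics/top1.png");a=cv2.imread("pics/scene1.png")
o=np.hstack([cv2.resize(a[60:230,180:350],(400,400),interpolation=2),cv2.resize(b[110:280,330:500],(400,400),interpolation=2)])
cv2.imwrite("pics/c2.png",o)
```

```text
t 3.825 p [ 0.5426 -0.1994  0.3224] q [-0.91  0.3   1.5   0.77  1.87 -0.56] F [-0.3  0.3  0.1] w 0.0005517534477700702
[[396.95956921 165.12221274]
 [424.82796084 165.36062682]
 [356.15670777 174.89138349]] [[253.48168981 111.99562151]
 [278.3469407  182.77937752]]
```

View pics/c2.png

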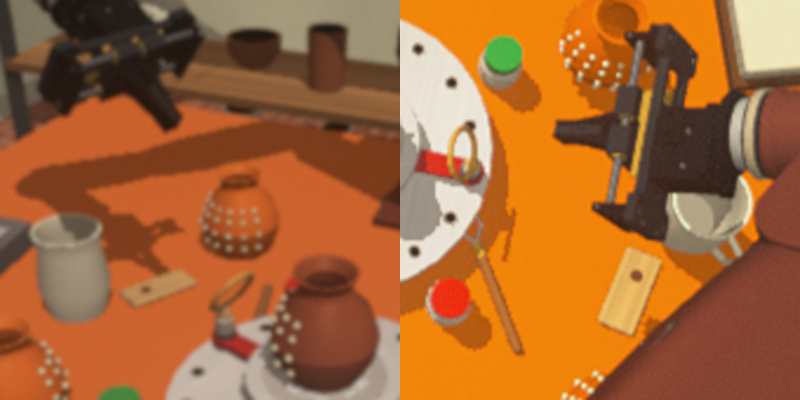

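The closed fingertips are at top pixel (396,166), as predicted, and the ring projects to (356,175), matching its image. I'll drop in line with the ring and thread the fingertips through it.

Call:
move_arm:
  moves:
    - {"travel": [-0.03,0.002,0],"rotation": [0,-0.005,0],"claw": 0}
    - {"travel": [-0.03,0.002,0],"rotation": [0,0,0],"claw": 0}
    - {"travel": [-0.031,0.002,0.014],"rotation": [0,0,0],"claw": 0}
    - {"travel": [0,0,0.03],"rotation": [0,0,0],"claw": 0}
    - {"travel": [0,0,0.03],"rotation": [0,0,0],"claw": 0}
    - {"travel": [0,0,0.03],"rotation": [0,0,0],"claw": 0}
    - {"travel": [0,0,0.03],"rotation": [0,0,0],"claw": 0}
    - {"travel": [0,0,0.01],"rotation": [0,0,0],"claw": 0}
    - {"travel": [0,0,0],"rotation": [0,0,0],"claw": 0}

```text
clock: 4.95
position: [0.5677, -0.1444, 0.1632]
tcp_rot: [[0.187, 0.95, 0.25], [0.577, -0.312, 0.755], [0.795, 0.003, -0.607]]
wrist_force: [-1.0, -0.0, -0.6]
width: 0.0003
gripper_force: 0.0
```

Run:
```python
from st import *
R1=tool(PSI,.65,-1)
for b in(0,-.025):print(b,delta(p,R,ring(PSI)-b*R1[:,2],R1))
```

```text
t 4.95 p [ 0.5677 -0.1444  0.1632] q [-0.82  0.43  1.65  0.77  1.61 -0.7 ] F [-1.  -0.  -0.6] w 0.0002738373902164095
0 (array([-0.00169062, -0.00184934,  0.03101933]), array([0.00251627, 0.0017896 , 0.00226231]))
-0.025 (array([-0.00164581, -0.0019122 ,  0.05601921]), array([0.00251627, 0.0017896 , 0.00226231]))
```

Call:
move_arm:
  moves:
    - {"travel": [-0.001,-0.001,0.016],"rotation": [0,0,0],"claw": 0}
    - {"travel": [-0.001,-0.001,0.015],"rotation": [0,0,0],"claw": 0}
    - {"travel": [0,0,0.012],"rotation": [0,0,0],"claw": 0}
    - {"travel": [0,0,0.012],"rotation": [0,0,0],"claw": 0}
    - {"travel": [0,0,0],"rotation": [0,0,0],"claw": 0}

```text
clock: 5.58
position: [0.5786, -0.1026, 0.1271]
tcp_rot: [[0.189, 0.95, 0.25], [0.575, -0.313, 0.756], [0.796, 0.001, -0.606]]
wrist_force: [0.3, 0.5, 0.5]
width: 0.0004
gripper_force: 0.0
```

Run:
```python
from st import *
R1=tool(PSI,.65,-1)
for b in(-.025,):print(b,delta(p,R,ring(PSI)-b*R1[:,2],R1))
for n in("scene","top"):
    cv2.imwrite(f"pics/{n}2.png",cams.read_camera(n)[:,:,::-1])
a=cv2.imread("pics/scene2.png");b=cv2.imread("pics/top2.png")
o=np.hstack([cv2.resize(a[130:230,230:330],(400,400),interpolation=2),cv2.resize(b[125:225,300:400],(400,400),interpolation=2)])
cv2.imwrite("pics/c3.png",o)
```

```text
t 5.575 p [ 0.5786 -0.1026  0.1271] q [-0.76  0.45  1.71  0.8   1.52 -0.72] F [0.3 0.5 0.5] w 0.0003559232978721433
-0.025 (array([ 8.86675839e-04,  9.03794234e-04, -3.24611453e-05]), array([ 0.00212778,  0.00048261, -0.00057087]))
```

View pics/c3.png

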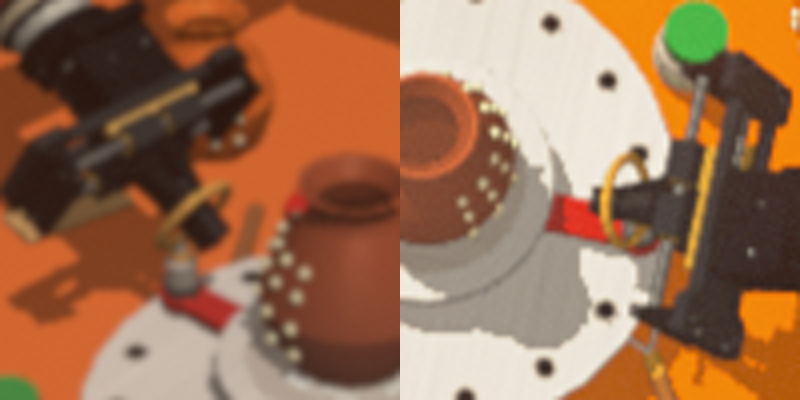

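The closed fingertips go through the ring in both views: scene crop (210,225), top crop (600,200). The ring is undisturbed. Next is a gentle vertical lift.

Call:
move_arm:
  moves:
    - {"travel": [0.004,0,-0.003],"rotation": [0,0,0],"claw": 0}
    - {"travel": [0.004,0,-0.003],"rotation": [0,0,0],"claw": 0}
    - {"travel": [0.004,0,-0.003],"rotation": [0,0,0],"claw": 0}
    - {"travel": [0,0,0],"rotation": [0,0,0],"claw": 0}

```text
clock: 6.18
position: [0.5793, -0.1041, 0.1436]
tcp_rot: [[0.188, 0.949, 0.252], [0.577, -0.314, 0.754], [0.795, 0.004, -0.606]]
wrist_force: [-0.5, -0.1, 0.2]
width: 0.0008
gripper_force: 0.0
```

Call:
move_arm:
  moves:
    - {"travel": [0.004,0,-0.003],"rotation": [0,0,0],"claw": 0}
    - {"travel": [0,0,0],"rotation": [0,0,0],"claw": 0}

```text
clock: 6.42
position: [0.5786, -0.1038, 0.1472]
tcp_rot: [[0.19, 0.949, 0.251], [0.577, -0.314, 0.754], [0.795, 0.002, -0.607]]
wrist_force: [0.1, -1.3, -5.8]
width: 0.0006
gripper_force: 2.4
```

Call:
move_arm:
  moves:
    - {"travel": [0.004,0,-0.003],"rotation": [0,0,0],"claw": 0}
    - {"travel": [0,0,0],"rotation": [0,0,0],"claw": 0}

```text
clock: 6.68
position: [0.5787, -0.1037, 0.1526]
tcp_rot: [[0.189, 0.949, 0.251], [0.576, -0.314, 0.755], [0.795, 0.002, -0.607]]
wrist_force: [-1.0, -1.9, -6.3]
width: 0.0005
gripper_force: 2.8
```

Contact came at z≈0.145, with about 6 N from the spring. I'll raise another 12 mm.

Call:
move_arm:
  moves:
    - {"travel": [0.003,0,-0.0024],"rotation": [0,0,0],"claw": 0}
    - {"travel": [0.003,0,-0.0024],"rotation": [0,0,0],"claw": 0}
    - {"travel": [0.0035,0,-0.0026],"rotation": [0,0,0],"claw": 0}
    - {"travel": [0,0,0],"rotation": [0,0,0],"claw": 0}

```text
clock: 7.18
position: [0.5789, -0.1038, 0.1652]
tcp_rot: [[0.188, 0.949, 0.251], [0.576, -0.314, 0.754], [0.795, 0.003, -0.606]]
wrist_force: [-1.3, -1.8, -7.6]
width: 0.0007
gripper_force: 3.4
```

Run:
```python
from st import *
az=PSI;rel=p[:2]-AX
print("r,az",np.hypot(*rel),np.arctan2(rel[1],rel[0])-PSI)
# swing: N rows of equal world rotation about axis
for tot,N in((.3927,20),(.36,20),):
  w=tot/N;M=Ro.from_euler("z",w).as_matrix();c=np.r_[AX,0]
  p1=c+M@(p-c);print(tot,delta(p,R,p1,M@R))
im=cams.read_camera("scene");b=cams.read_camera("top")
cv2.imwrite("pics/c4.png",np.hstack([cv2.resize(im[130:230,230:330],(400,400),interpolation=2),cv2.resize(b[125:225,300:400],(400,400),interpolation=2)])[:,:,::-1])
```

```text
t 7.175 p [ 0.5789 -0.1038  0.1652] q [-0.76  0.39  1.7   0.8   1.56 -0.67] F [-1.3 -1.8 -7.6] w 0.0006924340492338164
r,az 0.12162795050669088 -0.0018590758511174421
0.3927 (array([1.07388736e-05, 2.38797313e-03, 2.48377445e-05]), array([ 1.56127079e-02,  5.36342095e-05, -1.19068762e-02]))
0.36 (array([8.75937977e-06, 2.18915196e-03, 2.13465789e-05]), array([ 1.43126428e-02,  4.91681065e-05, -1.09153945e-02]))
```

View pics/c4.png

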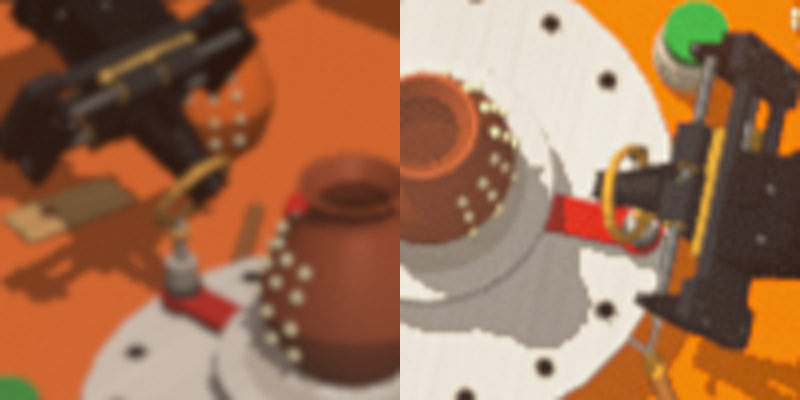

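The pin shaft now shows above the barrel at scene crop (180,240), so the pin is well out. I'll ease it down slightly and swing about 0.34 rad anticlockwise, towards the green cap.

Call:
move_arm:
  moves:
    - {"travel": [-0.0024,0,0.0018],"rotation": [0,0,0],"claw": 0}
    - {"travel": [0,0.0012,0],"rotation": [0.008,0,-0.006],"claw": 0}
    - {"travel": [0,0.0024,0],"rotation": [0.0159,0,-0.0121],"claw": 0}
    - {"travel": [0,0.0024,0],"rotation": [0.0159,0,-0.0121],"claw": 0}
    - {"travel": [0,0.0024,0],"rotation": [0.0159,0,-0.0121],"claw": 0}
    - {"travel": [0,0.0024,0],"rotation": [0.0159,0,-0.0121],"claw": 0}
    - {"travel": [0,0.0024,0],"rotation": [0.0159,0,-0.0121],"claw": 0}
    - {"travel": [0,0.0024,0],"rotation": [0.0159,0,-0.0121],"claw": 0}
    - {"travel": [0,0.0024,0],"rotation": [0.0159,0,-0.0121],"claw": 0}
    - {"travel": [0,0.0024,0],"rotation": [0.0159,0,-0.0121],"claw": 0}
    - {"travel": [0,0.0024,0],"rotation": [0.0159,0,-0.0121],"claw": 0}
    - {"travel": [0,0.0024,0],"rotation": [0.0159,0,-0.0121],"claw": 0}
    - {"travel": [0,0.0024,0],"rotation": [0.0159,0,-0.0121],"claw": 0}
    - {"travel": [0,0.0024,0],"rotation": [0.0159,0,-0.0121],"claw": 0}
    - {"travel": [0,0.0024,0],"rotation": [0.0159,0,-0.0121],"claw": 0}
    - {"travel": [0,0.0024,0],"rotation": [0.0159,0,-0.0121],"claw": 0}
    - {"travel": [0,0.0024,0],"rotation": [0.0159,0,-0.0121],"claw": 0}
    - {"travel": [0,0.0024,0],"rotation": [0.0159,0,-0.0121],"claw": 0}
    - {"travel": [0,0.0012,0],"rotation": [0.008,0,-0.006],"claw": 0}
    - {"travel": [0,0,0],"rotation": [0,0,0],"claw": 0}

```text
clock: 9.78
position: [0.6193, -0.1102, 0.162]
tcp_rot: [[-0.014, 1.0, -0.015], [0.607, 0.02, 0.795], [0.795, 0.002, -0.607]]
wrist_force: [1.0, -1.1, -7.6]
width: 0.0007
gripper_force: 3.3
```

Run:
```python
from st import *
rel=p[:2]-AX
print("r,swing",np.hypot(*rel),np.arctan2(rel[1],rel[0])-PSI, "tool yaw",np.arctan2(R[1,2],R[0,2])-1.2543)
im=cams.read_camera("scene");b=cams.read_camera("top")
# ring by colour & red arm
cv2.imwrite("pics/c5.png",np.hstack([cv2.resize(im[130:230,230:330],(400,400),interpolation=2),cv2.resize(b[125:225,300:400],(400,400),interpolation=2)])[:,:,::-1])
hsv=cv2.cvtColor(b,cv2.COLOR_RGB2HSV)
m=((hsv[...,0]<5)|(hsv[...,0]>174))&(hsv[...,1]>190)&(hsv[...,2]>120)
n,l,st,ce=cv2.connectedComponentsWithStats(m.astype(np.uint8))
for s_,c in zip(st[1:],ce[1:]):
    if s_[4]>15:
        q=cast("top",c,.075)[0,:2]-AX;print(s_[4],c,np.hypot(*q),np.arctan2(q[1],q[0])-PSI)
```

```text
t 9.775 p [ 0.6193 -0.1102  0.162 ] q [-0.66  0.65  1.34  0.69  1.78 -0.76] F [ 1.  -1.1 -7.6] w 0.000662860561113546
r,swing 0.1219083421659376 0.3352366357329013 tool yaw 0.33491545814856205
119 [347.28571429 166.67226891] 0.11730439763073647 0.31769940706960553
129 [352.17829457 234.56589147] 0.2247760767380631 -0.7420584530696372
```

View pics/c5.png

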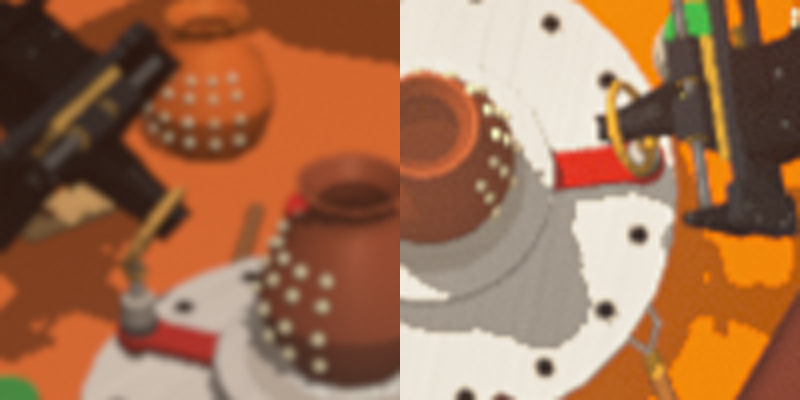

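The arm is about 0.06 rad short of the hole and the vase is riding along. I'll lower the pin to ride on the plate, then creep on until it drops, which the vertical force will show.

Call:
move_arm:
  moves:
    - {"travel": [-0.004,0,0.003],"rotation": [0,0,0],"claw": 0}
    - {"travel": [-0.004,0,0.003],"rotation": [0,0,0],"claw": 0}
    - {"travel": [-0.003,0,0.0025],"rotation": [0,0,0],"claw": 0}
    - {"travel": [0,0,0],"rotation": [0,0,0],"claw": 0}

```text
clock: 10.38
position: [0.619, -0.1099, 0.1483]
tcp_rot: [[-0.014, 1.0, -0.015], [0.606, 0.02, 0.795], [0.795, 0.002, -0.606]]
wrist_force: [-0.1, 1.1, -0.2]
width: 0.0006
gripper_force: 0.0
```

Call:
move_arm:
  moves:
    - {"travel": [-0.0016,0,0.0012],"rotation": [0,0,0],"claw": 0}
    - {"travel": [0,0,0],"rotation": [0,0,0],"claw": 0}

```text
clock: 10.62
position: [0.619, -0.1101, 0.1462]
tcp_rot: [[-0.014, 1.0, -0.015], [0.606, 0.02, 0.795], [0.795, 0.002, -0.607]]
wrist_force: [0.3, 0.7, 0.5]
width: 0.0005
gripper_force: 0.0
```

Call:
move_arm:
  moves:
    - {"travel": [0,0.0012,0],"rotation": [0.008,0,-0.006],"claw": 0}
    - {"travel": [0,0.0012,0],"rotation": [0.008,0,-0.006],"claw": 0}
    - {"travel": [0,0.0012,0],"rotation": [0.008,0,-0.006],"claw": 0}
    - {"travel": [0,0.0012,0],"rotation": [0.008,0,-0.006],"claw": 0}
    - {"travel": [0,0,0],"rotation": [0,0,0],"claw": 0}

```text
clock: 11.25
position: [0.624, -0.1098, 0.146]
tcp_rot: [[-0.038, 0.998, -0.047], [0.606, 0.06, 0.794], [0.795, 0.002, -0.607]]
wrist_force: [0.5, -0.5, -0.2]
width: 0.0002
gripper_force: 0.0
```

Call:
move_arm:
  moves:
    - {"travel": [0,0.0012,0],"rotation": [0.008,0,-0.006],"claw": 0}
    - {"travel": [0,0.0012,0],"rotation": [0.008,0,-0.006],"claw": 0}
    - {"travel": [0,0,0],"rotation": [0,0,0],"claw": 0}

```text
clock: 11.62
position: [0.6263, -0.1097, 0.1461]
tcp_rot: [[-0.05, 0.997, -0.063], [0.605, 0.08, 0.792], [0.795, 0.001, -0.607]]
wrist_force: [-0.8, 0.4, -0.4]
width: 0.0003
gripper_force: 0.0
```

Call:
move_arm:
  moves:
    - {"travel": [0,0.0012,0],"rotation": [0.008,0,-0.006],"claw": 0}
    - {"travel": [0,0,0],"rotation": [0,0,0],"claw": 0}

```text
clock: 11.88
position: [0.6275, -0.1096, 0.1461]
tcp_rot: [[-0.056, 0.996, -0.071], [0.604, 0.09, 0.792], [0.795, 0.001, -0.607]]
wrist_force: [-0.2, -0.3, 0.5]
width: 0.0007
gripper_force: 0.0
```

Call:
move_arm:
  moves:
    - {"travel": [0,0.0012,0],"rotation": [0.008,0,-0.006],"claw": 0}
    - {"travel": [0,0,0],"rotation": [0,0,0],"claw": 0}

```text
clock: 12.12
position: [0.6287, -0.1095, 0.1461]
tcp_rot: [[-0.062, 0.995, -0.079], [0.604, 0.1, 0.791], [0.795, 0.001, -0.607]]
wrist_force: [-0.2, 0.5, 0.1]
width: 0.0008
gripper_force: 0.0
```

Call:
move_arm:
  moves:
    - {"travel": [0,0.0012,0],"rotation": [0.008,0,-0.006],"claw": 0}
    - {"travel": [0,0.0012,0],"rotation": [0.008,0,-0.006],"claw": 0}
    - {"travel": [0,0,0],"rotation": [0,0,0],"claw": 0}

```text
clock: 12.5
position: [0.6307, -0.1094, 0.146]
tcp_rot: [[-0.073, 0.993, -0.096], [0.602, 0.121, 0.789], [0.795, 0.0, -0.607]]
wrist_force: [-2.9, -0.7, 0.4]
width: 0.0006
gripper_force: 1.1
```

```bash
cat > arm.py <<'E'
from st import *
rel=p[:2]-AX
print("r,swing",np.hypot(*rel),np.arctan2(rel[1],rel[0])-PSI)
b=cams.read_camera("top")
hsv=cv2.cvtColor(b,cv2.COLOR_RGB2HSV)
m=((hsv[...,0]<5)|(hsv[...,0]>174))&(hsv[...,1]>190)&(hsv[...,2]>120)
n,l,st,ce=cv2.connectedComponentsWithStats(m.astype(np.uint8))
for k in range(1,n):
    if st[k,4]>15:
        v,u=np.nonzero(l==k);q=cast("top",np.c_[u,v],.075)[:,:2];d=q.mean(0)-AX
        w=np.linalg.svd(q-q.mean(0))[2][0];w*=np.sign(w@d)
        print(st[k,4],ce[k],np.hypot(*d),"az",np.arctan2(d[1],d[0])-PSI,"dir",np.arctan2(w[1],w[0])-PSI)
E
python3 arm.py
```

```text
t 12.5 p [ 0.6307 -0.1094  0.146 ] q [-0.62  0.74  1.23  0.65  1.83 -0.79] F [-2.9 -0.7  0.4] w 0.0005714667780655214
r,swing 0.12182186512717696 0.4288869521580616
116 [346.93103448 166.63793103] 0.11630214067354862 az 0.3194685452704744 dir 0.23372650263399009
```

Now the finger bears sideways on the ring, and the wheel still sits about 0.07 rad before the hole. I'll keep creeping.

Call:
move_arm:
  moves:
    - {"travel": [0,0.0012,0],"rotation": [0.008,0,-0.006],"claw": 0}
    - {"travel": [0,0.0012,0],"rotation": [0.008,0,-0.006],"claw": 0}
    - {"travel": [0,0.0012,0],"rotation": [0.008,0,-0.006],"claw": 0}
    - {"travel": [0,0,0],"rotation": [0,0,0],"claw": 0}

```text
clock: 13.05
position: [0.634, -0.1092, 0.1451]
tcp_rot: [[-0.09, 0.989, -0.12], [0.601, 0.15, 0.785], [0.794, -0.001, -0.607]]
wrist_force: [-4.3, -3.4, -4.6]
width: 0.0005
gripper_force: 3.2
```

```bash
python3 arm.py
```

```text
t 13.05 p [ 0.634  -0.1092  0.1451] q [-0.61  0.76  1.2   0.64  1.85 -0.8 ] F [-4.3 -3.4 -4.6] w 0.0004514145158260555
r,swing 0.12213852090507121 0.4564925383698275
112 [346.33928571 164.08928571] 0.1156908761958695 az 0.38618760243526773 dir 0.30747591592305
```

The vertical force of −4.6 N and wheel angle of about 0.39 show the pin has dropped into the far hole and the ring is resting on the finger. I'll ease off sideways and lower fully.

Call:
move_arm:
  moves:
    - {"travel": [-0.002,-0.001,0.0015],"rotation": [0,0,0],"claw": 0}
    - {"travel": [-0.003,-0.002,0.0023],"rotation": [0,0,0],"claw": 0}
    - {"travel": [-0.003,-0.002,0.0023],"rotation": [0,0,0],"claw": 0}
    - {"travel": [-0.003,-0.002,0.0023],"rotation": [0,0,0],"claw": 0}
    - {"travel": [-0.003,-0.001,0.0023],"rotation": [0,0,0],"claw": 0}
    - {"travel": [0,0,0],"rotation": [0,0,0],"claw": 0}

```text
clock: 13.85
position: [0.6264, -0.1099, 0.1281]
tcp_rot: [[-0.091, 0.989, -0.119], [0.599, 0.149, 0.786], [0.795, 0.0, -0.606]]
wrist_force: [0.5, -0.1, 0.0]
width: 0.0001
gripper_force: 0.0
```

```bash
cat >> arm.py <<'E'
A=PSI+.3927
print("ring in tool",R.T@(ring(A)-p), "up",R.T@[0,0,1], "ring normal",R.T@tool(A,.5236,-1)[:,2])
im=cams.read_camera("scene")
cv2.imwrite("pics/c6.png",np.hstack([cv2.resize(im[110:230,220:340],(400,400),interpolation=2),cv2.resize(b[115:235,290:410],(400,400),interpolation=2)])[:,:,::-1])
E
python3 arm.py
```

```text
t 13.85 p [ 0.6264 -0.1099  0.1281] q [-0.62  0.77  1.23  0.63  1.83 -0.83] F [ 0.5 -0.1  0. ] w 8.538882070598705e-05
r,swing 0.12195148061403197 0.39382489755228023
105 [345.97142857 164.35238095] 0.11451137975945899 az 0.38094782867357124 dir 0.2503178991736059
ring in tool [ 0.00092823 -0.00146349 -0.02332872] up [ 7.95249369e-01  2.50545768e-04 -6.06282424e-01] ring normal [0.12598898 0.06371156 0.98998364]
```

View pics/c6.png

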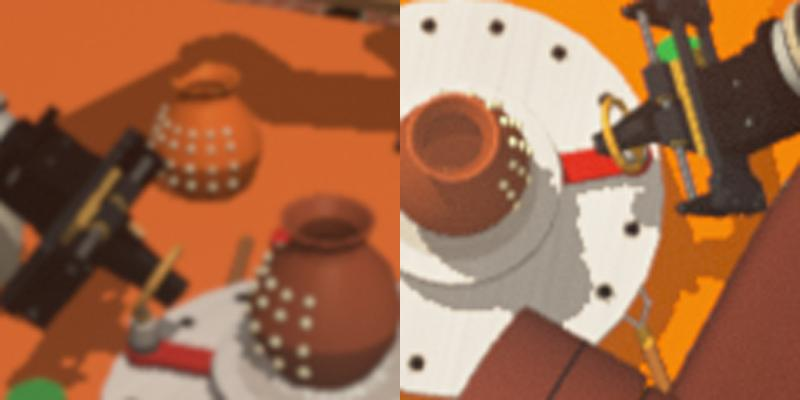

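The pin shaft is back down in the barrel, the fingers are free and centred in the ring, and the force is zero. I'll withdraw straight out and up.

Call:
move_arm:
  moves:
    - {"travel": [0,0,-0.01],"rotation": [0,0,0],"claw": 0}
    - {"travel": [0,0,-0.01],"rotation": [0,0,0],"claw": 0}
    - {"travel": [0,0,-0.02],"rotation": [0,0,0],"claw": 0}
    - {"travel": [0,0,-0.03],"rotation": [0,0,0],"claw": 0}
    - {"travel": [0,0,-0.03],"rotation": [0,0,0],"claw": 0}
    - {"travel": [0.04,0,-0.03],"rotation": [0,0,0],"claw": 0}
    - {"travel": [0.04,0,-0.03],"rotation": [0,0,0],"claw": 0}
    - {"travel": [0,0,0],"rotation": [0,0,0],"claw": 0}
    - {"travel": [0,0,0],"rotation": [0,0,0],"claw": 0}

```text
clock: 15.08
position: [0.6383, -0.1884, 0.2894]
tcp_rot: [[-0.092, 0.989, -0.118], [0.601, 0.149, 0.785], [0.794, 0.001, -0.608]]
wrist_force: [-0.4, 0.7, -1.0]
width: 0.0004
gripper_force: 0.0
```

```bash
python3 arm.py
python3 - <<'E'
from h import *
print("predicted ring home",proj("top",ring(PSI+.3927)),proj("scene",ring(PSI+.3927)),"lift11",proj("scene",ring(PSI+.3927,.154)))
im=cams.read_camera("scene");b=cams.read_camera("top")
for n,i,c in(("top",b,(352,164)),("scene",im,proj("scene",ring(PSI+.3927))[0])):
    hsv=cv2.cvtColor(i,cv2.COLOR_RGB2HSV);print(n)
A=PSI+.3927;t=np.linspace(0,2*np.pi,40)
T=tool(A,.5236,-1);P=ring(A)+.030*(np.cos(t)[:,None]*T[:,0]+np.sin(t)[:,None]*T[:,1])
o=[]
for n,i,(u,v) in(("scene",im,(225,120)),("top",b,(300,115))):
    k=cv2.resize(i[v:v+100,u:u+100],(400,400),interpolation=2)
    for q in proj(n,P): cv2.circle(k,tuple(int(x) for x in (q-[u,v])*4+2),1,(0,0,255),-1)
    o.append(k)
cv2.imwrite("pics/c7.png",np.hstack(o)[:,:,::-1])
E
```

```text
t 15.075 p [ 0.6383 -0.1884  0.2894] q [-0.69  0.74  0.95  0.67  2.11 -0.69] F [-0.4  0.7 -1. ] w 0.0004137819912444523
r,swing 0.2012223567533094 0.4224472232692218
109 [346.2293578  164.16513761] 0.11533973760642793 az 0.384705124535907 dir 0.311554353651849
ring in tool [-0.0789543  -0.00166485  0.13773963] up [ 0.79416571  0.00121818 -0.60770005] ring normal [0.12772205 0.06288807 0.98981421]
predicted ring home [[356.36351408 155.51707067]] [[267.06323197 192.50003635]] lift11 [[266.82171298 188.99790698]]
top
scene
```

View pics/c7.png

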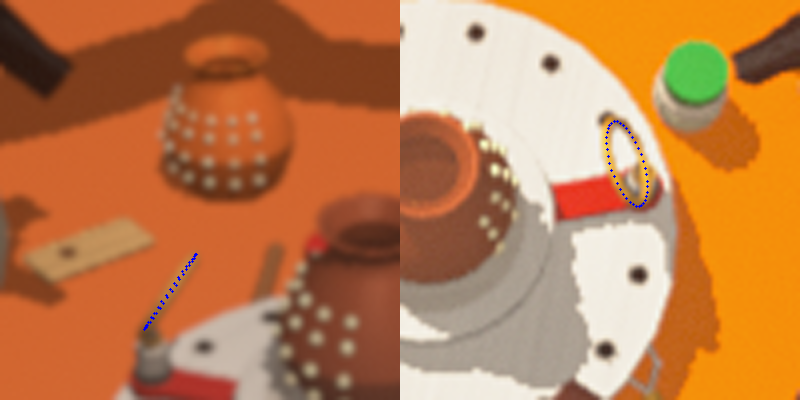

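The ring outline predicted for "pin home in the far hole" lies exactly on the ring in both views: scene crop (170,290), top crop (628,163). The vase stands central, the jar is untouched and the gripper is clear, so I'm handing in.

```bash
python3 -c "
from cell import order
print(order.close_job())"
```

```text
the job is handed in; nothing more can be done
None
```

The red index arm is one hole on, towards the green-capped jar, with the pin fully home, the vase upright in the middle of the wheel and the gripper clear; the job is handed in at about 15 s of the 51 s limit.

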